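Centre the sample gel cup on its display stand

ROBOT

A 6-joint arm with a two-finger parallel gripper is mounted at the origin on the work surface. World frame = base frame: x ahead of the robot, y to its left, z up, the work surface at z = 0. Lengths are in m, angles in rad, forces in N, time in s.
With the tool pointing down it reaches from about 0.35 to 0.875 m from the base axis. Payload 15.5 kg.
Tool frame: the origin (TCP) lies at the very end of the fingers, on their centre line; the grasp point (between the pads) lies behind it (bot.grasp_offset is the z of the grasp point in the tool frame, in m); z points along the fingers, y is the line along which they close (so a half turn about z gives the same grasp; the last joint's range is limited). The gripper opens to 85 mm and grips with 20 to 120 N. Pads are 22 mm wide; open, the fingers measure 114 mm over their backs; the gripper's body (76 mm by 85 mm) begins 54 mm behind the grasp point. The pads swing forward as they close: fully open they stand 13 mm farther back than shut.
Start: joints at [-1.214, 0.494, 1.345, -0, 1.302, -0.096], TCP at [0.273, -0.562, 0.231] pointing down, gripper open.
Joint ranges: [-2.91, 2.91], [-0.82, 2.16], [0.22, 2.67], [-1.22, 4.37], [0.12, 2.79], [-3.08, 3.08]. Speed limits (rad/s): [1.89, 1.89, 2.57, 3.01, 3.01, 3.01].

INTERFACE

Orientations are given as a unit quaternion [w, x, y, z].
In Python, from cell import bot gives the robot as it stands.
- The arm moves only by the tool carry_out, never from a script. Its argument "steps" is a list of rows, each a list of 7 numbers: the turn, a rotation vector about the tool's x, y, z as a fraction of full scale, then the shift along the tool's x, y, z as a fraction of full scale, then the closure, from 0 (fully open) to 1 (shut). A call has 1 to 20 rows; each row is the pose to reach, as a shift and turn from the pose commanded when the call began, along the tool's axes at that moment; what a row does not reach only later rows make up. Full scale, the value 1, is 250 mm for a shift and 30 degrees for a turn. A row lasts 1/10 s, in which the tool goes at most 50 mm and 8.59 degrees, less where a joint would pass 70% of its speed; a pose out of reach is approached as far as the arm can. A call with a number of a shift or a turn outside -1 to 1 is refused whole. A call with a gripper value outside its range is refused whole. The fingers move at their own pace and stop on an object; the grip force is fixed at half the most. Time passes only in rows, so rows that repeat a pose let the fingers close. It gives the time, the measured TCP pose, the force, the opening and the grip force at its end, in the units of the state.
- bot.state(): the state, without advancing time (a new reading comes with each control period).
- bot.read_camera(name): name is "scene" or "top" or "wrist"; returns the picture (400x640x3 uint8, blue, green, red); there is no depth.
- bot.get_calibration(name): a dict with "fovy" (degrees; the focal length in pixels is half the picture's height over the tangent of half this angle, whatever the lens; pixels are square), "cx", "cy" (the principal point, pixels), "k1" (the pictures are not rectified: a ray, as slopes to the right and down, at radius r is drawn at 1 + k1 r^2 times it, then the intrinsics apply), "xyz" and "rotation" of the camera in the world; the wrist camera has in their place "tool_from_camera" (4x4, takes a point from camera to tool coordinates, whose origin is the TCP and whose axes are the flange's). Camera axes: x right, y down, z forward; pixel columns grow to the right and rows downward; lengths in m; the calibration is good to about 2 mm. A picture is of the moment at which its call begins: read the wrist's pose just before it. get_calibration takes no time and is no camera call.
- bot.hand_in(): hands the job in; it is judged then, once.
The state is a dict: "clock": time; "joint_pos": joint angles; "dq": joint speeds; "joint_efforts": joint torques, N m; "eef_pos": TCP position; "tcp_rot": TCP orientation; "force": force on the tool from outside, world axes, zero at the start; "wrist_torque": the same for the moment, N m; "opening": finger opening in m; "grip_force": force on a finger pad.
Only numpy, scipy, OpenCV 4.12 (cv2) and the standard library are available. Lean on these libraries where they do the work, as an engineer would, in place of code of your own. Each camera call takes 0.05 s, during which the arm holds its last target. There are 200 camera calls.

TASK

The sample gel cup has slipped to the edge of the little round display stand on the cart. Nudge it with light fingertip taps until it stands upright in the middle of the stand's top plate; it is wobbly and tips if pushed up on its dome. Do not grip, lift, tip over or knock off the cup, never push it hard, and leave the other things on the cart where they are; finish with the hand clear of the cup.

Things in the scene. Friction and masses are not known exactly. Their poses are not given: they have to be found in the camera images.
- sample_cup: the cup to centre: loose lime-green gel cup with vented dome, 120 g, 64 mm tall, round about z (up), standing on the stand 18 to 24 mm off centre in any direction. Origin: centre of its underside. Flat foot 44 mm across, flaring to an upright belt 64 mm across (the widest part) 20 to 29 mm above the foot; the dome narrows above. Pushed at the belt it slides; pushed on the dome it can tip
- stand_top (a point): centre of the upper face of the display stand's round flat black plastic top plate, 45 mm above the cart top. Plate 80 mm across, 5 mm thick, on a thin stem with a foot 60 mm across, fixed to the cart. z is up; the yaw means nothing. Seen from above, a centred cup leaves an even margin of plate 8 mm wide round its belt
- spare_cup_a: a bystander: cup just like the sample (64 mm across, 64 mm tall), standing on the cart top to the left of the stand. Origin: centre of its underside
- spare_cup_b: a bystander: cup just like the sample (64 mm across, 64 mm tall), standing on the cart top beyond the stand. Origin: centre of its underside
- canister: a bystander: clear screw-top canister with a knurled lid, 101 mm across, 193 mm tall, on the cart top to the right. Origin: centre of its underside
- applicator: a bystander: black rubber tire dressing applicator, 55 x 110 x 42 mm (x, y, z), flat on the cart top, to the right and nearer the robot. Origin: centre of its underside
Mind the look-alikes: they are no part of the job. Leave any turquoise look-alike of the part that bears stand_top alone. What is shaped like the sample_cup but turquoise is not meant.

How it is judged:
At the end, for the whole second after the job is handed in: the sample cup stands upright (within 0.06 rad) and at rest on the stand's top plate, its axis within 6 mm of the plate's centre, and the two spare cups, the canister and the applicator are within 15 mm of where they started (horizontal distance between sample_cup and stand_top below 0.006 m and z of sample_cup in the frame of stand_top between -0.003 and 0.003 m and angle between sample_cup's own z axis and vertical below 0.06 rad and linear speed of sample_cup below 0.01 m/s and distance of each of spare_cup_a, spare_cup_b, canister, applicator from where it was at the start of the episode below 0.015 m); the robot touches nothing.
It fails at once if the sample cup is lifted more than 10 mm off the stand (z of sample_cup in the frame of stand_top above 0.01 m).
It fails at once if the sample cup is knocked off the stand (z of sample_cup in the frame of stand_top below -0.01 m).
It fails at once if the sample cup is tipped more than 0.35 rad (angle between sample_cup's own z axis and vertical above 0.35 rad).
It fails at once if the sample cup is gripped or pushed hard (more than 10 N) (contact force between any of the fingers, the arm and sample_cup above 10 N).
It fails at once if a bystander is moved more than 15 mm (distance of any of spare_cup_a, spare_cup_b, canister, applicator from where it was at the start of the episode above 0.015 m).
It also fails if it takes over 48 s, if anything falls off the work surface, if the arm or the gripper's body presses on something with over 40 N, if the wrist force passes 120 N, or if a joint passes its speed limit or range.

## Working session

There is one attempt and no reset: what is moved stays moved. The work goes in short steps, Python scripts to look and compute and a tool call to move; the robot and the scene stay as the last step left them, time stands still between calls to the robot, and variables do not carry over. Pictures are saved under pics/ and viewed, at most 10 in all, crops included, and the job is handed in when it is done.

Besides the shell and the picture viewer there is one more tool, called as name(argument=value, ...) on one line, values as JSON. carry_out: Moves the arm, as the interface text tells. Shift numbers are shares of 250 mm and turn numbers shares of 30 degrees, none past 1 either way. Its arguments: {"type":"object","properties":{"steps":{"type":"array","items":{"type":"array","items":{"type":"number"}}}},"required":["steps"]}

```bash
mkdir -p pics
python3 - <<'E'
from cell import bot
import cv2
for n in("scene","top"):
    im=bot.read_camera(n); cv2.imwrite(f"pics/{n}0.png",im)
    print(n,bot.get_calibration(n))
print(bot.get_calibration("wrist"))
s=bot.state();print(s["clock"],s["eef_pos"],s["tcp_rot"],s["opening"],bot.grasp_offset)
E
```

```text
scene {'fovy': 51.03913111303159, 'cx': 319.33619524268386, 'cy': 199.54747586018578, 'k1': 0.008907338506588851, 'xyz': array([ 1.03296926, -0.21616311,  0.86103569]), 'rotation': array([-0.22170144,  0.78505888,  0.55884937, -0.14905839])}
top {'fovy': 53.19611621746163, 'cx': 311.63314086272084, 'cy': 199.29109256934663, 'k1': -0.08580716314476944, 'xyz': array([ 0.44974197, -0.040704  ,  0.92838598]), 'rotation': array([-0.04496704,  0.7158146 , -0.69534635,  0.04561657])}
{'fovy': 63.30811761441526, 'cx': 322.42412969160546, 'cy': 200.2164374700654, 'k1': 0.003959891619400275, 'tool_from_camera': array([[-7.73507874e-04, -9.58168408e-01, -2.86203955e-01,
         7.36611383e-02],
       [ 9.99998641e-01, -1.15777687e-03,  1.17342333e-03,
         9.07787439e-05],
       [-1.45569748e-03, -2.86202659e-01,  9.58168002e-01,
        -1.42661704e-01],
       [ 0.00000000e+00,  0.00000000e+00,  0.00000000e+00,
         1.00000000e+00]])}
0.1 [ 0.27275693 -0.56201275  0.23076091] [-5.14921706e-04  9.74591225e-01  2.23990338e-01 -8.96280716e-05] 0.08547508496032821 -0.0187
```

View pics/top0.png

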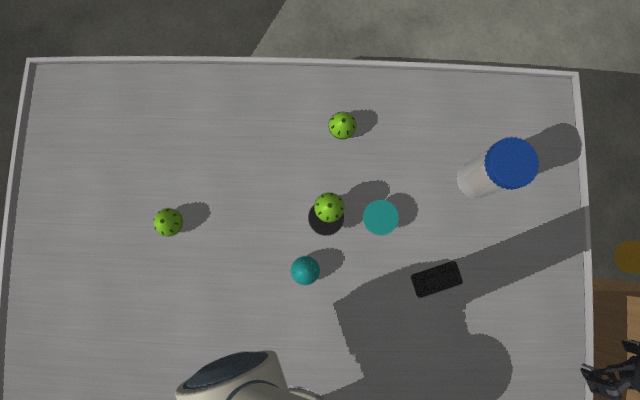

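View pics/scene0.png

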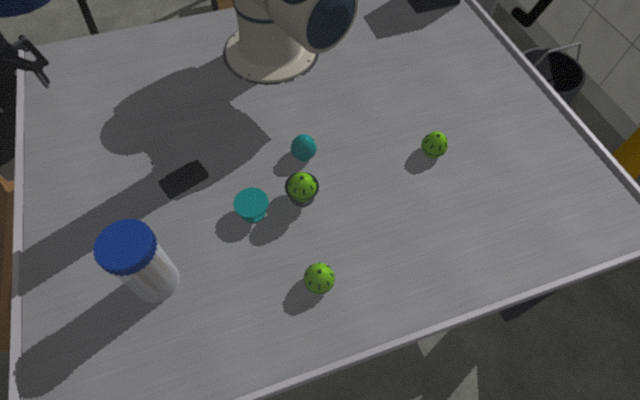

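The top view shows the meant cup at (328,207), lime green on the black plate at (326,218). The lime cups at (342,125) and (168,222) stand on the cart, so they are spares. The turquoise cup (305,270) and turquoise stand (381,217) are the look-alikes.

```bash
cat > h.py <<'E'
import numpy as np, cv2
from scipy.spatial.transform import Rotation as R
from cell import bot
q2R=lambda q:R.from_quat(np.roll(q,-1)).as_matrix()
def cam(n):
    c=bot.get_calibration(n); f=200/np.tan(np.radians(c["fovy"])/2)
    if n=="wrist":
        s=bot.state(); T=c["tool_from_camera"]; M=q2R(s["tcp_rot"])
        return dict(f=f,c=(c["cx"],c["cy"]),k=c["k1"],R=M@T[:3,:3],t=M@T[:3,3]+s["eef_pos"])
    return dict(f=f,c=(c["cx"],c["cy"]),k=c["k1"],R=q2R(c["rotation"]),t=np.array(c["xyz"]))
def on_plane(C,px,z):
    d=(np.atleast_2d(px).astype(float)-C["c"])/C["f"]; u=d.copy()
    for _ in range(20): u=d/(1+C["k"]*(u**2).sum(1,keepdims=True))
    w=np.c_[u,np.ones(len(u))]@C["R"].T
    return (C["t"]+w*((z-C["t"][2])/w[:,2])[:,None])[:,:2]
def proj(C,P):
    p=(np.atleast_2d(P)-C["t"])@C["R"]; u=p[:,:2]/p[:,2:]
    return u*(1+C["k"]*(u**2).sum(1,keepdims=True))*C["f"]+C["c"]
def green(im):
    h=cv2.cvtColor(im,cv2.COLOR_BGR2HSV); return cv2.inRange(h,(30,110,50),(55,255,255))
def blobs(m,amin=100):
    cs,_=cv2.findContours(cv2.morphologyEx(m,cv2.MORPH_CLOSE,np.ones((5,5))),cv2.RETR_EXTERNAL,cv2.CHAIN_APPROX_NONE)
    return [c[:,0] for c in cs if cv2.contourArea(c)>amin]
E
python3 - <<'E'
from h import *
im=cv2.imread("pics/top0.png"); C=cam("top")
for c in blobs(green(im)):
    (x,y),r=cv2.minEnclosingCircle(c); print("green",x,y,r,on_plane(C,(x,y),.0695),on_plane(C,(x,y),.0245))
d=((im.max(2)<45)*255).astype(np.uint8); d[:, :290]=0;d[:,365:]=0;d[:180]=0;d[245:]=0
c=max(blobs(d),key=len); p=c
print(c.min(0),c.max(0))
w=on_plane(C,c,.045); print("lowest plate pts",w[np.argmin(w[:,0])],w[:,1].min(),w[:,1].max(),w[:,0].min())
cv2.imwrite("pics/crop0.png",cv2.resize(im[170:260,280:410],None,fx=6,fy=6,interpolation=cv2.INTER_CUBIC))
E
```

```text
green 167.79226684570312 221.663330078125 14.2705717086792 [[0.50226433 0.27150013]] [[0.50501616 0.28785759]]
green 328.6739196777344 207.28260803222656 14.923500061035156 [[ 0.54410441 -0.07724148]] [[ 0.54904838 -0.0791558 ]]
green 342.0 125.0 13.601571083068848 [[ 0.72938233 -0.10276105]] [[ 0.74403366 -0.10601243]]
[309 207] [343 234]
lowest plate pts [ 0.48720096 -0.06937792] -0.11063754667551029 -0.03504168910216861 0.48720096146385894
```

View pics/crop0.png

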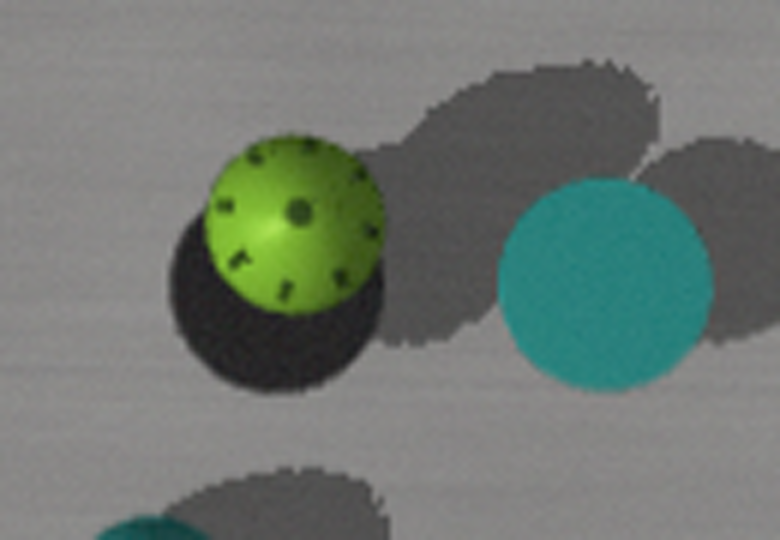

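The crop confirms it: the lime cup stands on the black plate, whose centre is near px (326,217). The cup is about 20 mm off towards +x. I'll go round to the far side with tool x pointing back at the robot (yaw ~168°).

```bash
cat >> h.py <<'E'
def move(p,yaw):  # fractions for a world goal, tool down, yaw in deg of tool x
    s=bot.state(); M=q2R(s["tcp_rot"]); G=np.array([[np.cos(np.radians(yaw)),np.sin(np.radians(yaw)),0],[np.sin(np.radians(yaw)),-np.cos(np.radians(yaw)),0],[0,0,-1]]).T
    print("clock",s["clock"],"at",s["eef_pos"].round(4),"turn",(np.degrees(R.from_matrix(M.T@G).as_rotvec())/30).round(3),"shift",(M.T@(np.array(p)-s["eef_pos"])/.25).round(4))
E
python3 -c "
from h import *
move((.38,-.42,.24),56)"
```

```text
clock 0.1 at [ 0.2728 -0.562   0.2308] turn [-2.000e-03 -1.000e-03 -1.004e+00] shift [ 0.6339 -0.3238 -0.0366]
```

carry_out(steps=[[0, 0, -1, 0.634, -0.324, -0.037, 1], [0, 0, -1, 0.634, -0.324, -0.037, 1], [0, 0, -1, 0.634, -0.324, -0.037, 1], [0, 0, -1, 0.634, -0.324, -0.037, 1], [0, 0, -1, 0.634, -0.324, -0.037, 1]])

```text
clock: 0.6
eef_pos: [0.3819, -0.4172, 0.2406]
tcp_rot: [-0.0, 0.882, 0.471, 0.0]
force: [-0.9, -0.4, -0.9]
opening: 0.0124
grip_force: 0.0
```

```bash
python3 -c "
from h import *
print(bot.state()['opening']);move((.47,-.28,.23),86)"
```

```text
0.01238486690433394
clock 0.6 at [ 0.3819 -0.4172  0.2406] turn [-0.    -0.002 -0.992] shift [ 0.6519 -0.012   0.0431]
```

carry_out(steps=[[0, 0, -1, 0.65, -0.01, 0.04, 1], [0, 0, -1, 0.65, -0.01, 0.04, 1], [0, 0, -1, 0.65, -0.01, 0.04, 1], [0, 0, -1, 0.65, -0.01, 0.04, 1], [0, 0, -1, 0.65, -0.01, 0.04, 1]])

```text
clock: 1.1
eef_pos: [0.4698, -0.2829, 0.2302]
tcp_rot: [-0.0, 0.731, 0.683, -0.0]
force: [-0.1, 0.7, 0.2]
opening: -0.0001
grip_force: 0.0
```

```bash
python3 -c "
from h import *
move((.56,-.17,.22),116)"
```

```text
clock 1.1 at [ 0.4698 -0.2829  0.2302] turn [-0.001 -0.001 -0.997] shift [0.475  0.3292 0.0407]
```

carry_out(steps=[[0, 0, -1, 0.475, 0.33, 0.04, 1], [0, 0, -1, 0.475, 0.33, 0.04, 1], [0, 0, -1, 0.475, 0.33, 0.04, 1], [0, 0, -1, 0.475, 0.33, 0.04, 1], [0, 0, -1, 0.475, 0.33, 0.04, 1]])

```text
clock: 1.6
eef_pos: [0.5601, -0.1723, 0.2201]
tcp_rot: [-0.0, 0.531, 0.847, -0.0]
force: [0.6, -1.2, -0.3]
opening: 0.0002
grip_force: 0.0
```

```bash
python3 -c "
from h import *
move((.61,-.09,.2),146)"
```

```text
clock 1.6 at [ 0.5601 -0.1723  0.2201] turn [-1.000e-03 -1.000e-03 -1.004e+00] shift [0.2089 0.3234 0.0804]
```

Adding the last 22° next call.

carry_out(steps=[[0, 0, -1, 0.21, 0.325, 0.08, 1], [0, 0, -1, 0.21, 0.325, 0.08, 1], [0, 0, -1, 0.21, 0.325, 0.08, 1], [0, 0, -1, 0.21, 0.325, 0.08, 1], [0, 0, -1, 0.21, 0.325, 0.08, 1]])

```text
clock: 2.1
eef_pos: [0.6098, -0.0907, 0.2004]
tcp_rot: [-0.0, 0.295, 0.955, -0.0]
force: [-0.3, -0.4, 0.1]
opening: -0.0001
grip_force: 0.0
```

carry_out(steps=[[0, 0, -0.75, 0, 0, 0, 1], [0, 0, -0.75, 0, 0, 0, 1], [0, 0, -0.75, 0, 0, 0, 1], [0, 0, -0.75, 0, 0, 0, 1], [0, 0, -0.75, 0, 0, 0, 1]])

```text
clock: 2.6
eef_pos: [0.6099, -0.0901, 0.2006]
tcp_rot: [0.0, 0.105, 0.994, -0.0]
force: [0.6, 0.2, -0.1]
opening: 0.0002
grip_force: 0.0
```

```bash
cat >> h.py <<'E'
def look(name):
    C=cam("wrist"); im=bot.read_camera("wrist"); cv2.imwrite(f"pics/{name}.png",im); np.save(f"pics/{name}.npy",C,allow_pickle=True); return C,im
E
python3 -c "
from h import *
C,im=look('w1')
print(proj(C,[(.525,-.073,.045),(.544,-.077,.0695),(*bot.state()['eef_pos'],)]))"
```

```text
[[321.23838672  85.51595572]
 [321.20259644 109.29991193]
 [322.5669734  258.18259669]]
```

View pics/w1.png

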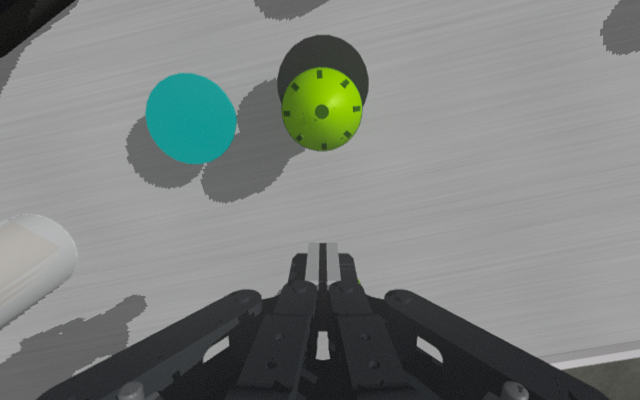

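The wrist view shows the plate at about (323,80), the cup at (322,109) and the shut tips at (322,245).

```bash
cat >> h.py <<'E'
from scipy.optimize import least_squares
def fit(w,r):
    o=least_squares(lambda p:np.hypot(w[:,0]-p[0],w[:,1]-p[1])-r,w.mean(0),loss="cauchy",f_scale=.0007)
    e=np.hypot(*(w-o.x).T)-r; return o.x,np.median(abs(e))*1e3,np.hypot(*(w-w.mean(0)).T).mean()*1e3
def measure(C,im,px=None,plate=True):
    px=np.array(proj(C,(.53,-.075,.06))[0] if px is None else px)
    g=green(im); c=min(blobs(g,300),key=lambda c:np.linalg.norm(c.mean(0)-px))
    cup=fit(on_plane(C,c,.0695),.032); print("cup",cup)
    if not plate: return cup[0]
    gm=np.zeros_like(g); cv2.fillPoly(gm,[c],255); gd=cv2.dilate(gm,np.ones((7,7)))
    h=cv2.cvtColor(im,cv2.COLOR_BGR2HSV); d=((h[...,2]<62)*255).astype(np.uint8)
    yy,xx=np.mgrid[:400,:640]; near=np.hypot(xx-px[0],yy-px[1])<2.6*np.sqrt(gm.sum()/255/np.pi)
    c2=max(blobs(((d>0)|(gm>0)).astype(np.uint8)*255*near,300),key=len if False else cv2.contourArea)
    c2=c2[gd[c2[:,1],c2[:,0]]==0]
    pl=fit(on_plane(C,c2,.045),.040); print("plate",len(c2),pl); print("offset mm",((cup[0]-pl[0])*1e3).round(1))
    return cup[0],pl[0]
E
python3 - <<'E'
from h import *
C,im=cam("wrist"),cv2.imread("pics/w1.png")
g=cv2.cvtColor(im,cv2.COLOR_BGR2HSV)[...,2]; print(g[45:65,323],g[150:190:8,240])
measure(C,im)
measure(cam("top"),cv2.imread("pics/top0.png"))
E
```

```text
[61 59 60 60 58 60 57 56 58 55 59 62 57 58 59 61 58 61 61 59] [102 103 104 106 105]
cup (array([ 0.54427381, -0.07657018]), np.float64(0.35720923753516237), np.float64(32.35284205004625))
plate 158 (array([ 0.52660821, -0.07206835]), np.float64(0.5630113569699489), np.float64(31.26636988763036))
offset mm [17.7 -4.5]
cup (array([ 0.54431088, -0.07714001]), np.float64(0.5383303861190014), np.float64(31.432603666997043))
plate 53 (array([ 0.52741127, -0.07311221]), np.float64(0.7509618941635016), np.float64(29.732438728531925))
offset mm [16.9 -4. ]
```

```bash
sed -i 's/<62/<72/' h.py
python3 - <<'E'
from h import *
measure(cam("wrist"),cv2.imread("pics/w1.png"))
move((.6045,-.0925,.056),166)
E
```

```text
cup (array([ 0.54427381, -0.07657018]), np.float64(0.35720923753516237), np.float64(32.35284205004625))
plate 161 (array([ 0.52629455, -0.07209929]), np.float64(0.4900917247289416), np.float64(31.976853187951264))
offset mm [18.  -4.5]
clock 2.65 at [ 0.61   -0.0899  0.2006] turn [-0.     0.     0.068] shift [ 0.0192 -0.0148  0.5784]
```

carry_out(steps=[[0, 0, 0.07, 0.019, -0.015, 0.15, 1], [0, 0, 0.07, 0.019, -0.015, 0.3, 1], [0, 0, 0.07, 0.019, -0.015, 0.42, 1], [0, 0, 0.07, 0.019, -0.015, 0.52, 1], [0, 0, 0.07, 0.019, -0.015, 0.578, 1], [0, 0, 0.07, 0.019, -0.015, 0.578, 1], [0, 0, 0.07, 0.019, -0.015, 0.578, 1]])

```text
clock: 3.35
eef_pos: [0.6052, -0.092, 0.0568]
tcp_rot: [0.0, 0.12, 0.993, -0.0]
force: [0.4, -0.1, -0.3]
opening: -0.0001
grip_force: 0.0
```

Run:
```python
from h import *
C,im=look('w2')
print(bot.state()['eef_pos'],proj(C,[bot.state()['eef_pos'],(.544,-.0766,.0695)]))
measure(C,im,(320,160),False)
```

```text
[ 0.60553176 -0.09203803  0.05726565] [[321.99377907 259.36770574]
 [322.57305565 127.13992064]]
cup (array([ 0.5435103 , -0.07615051]), np.float64(1.116950952242988), np.float64(33.35584968307134))
```

View pics/w2.png

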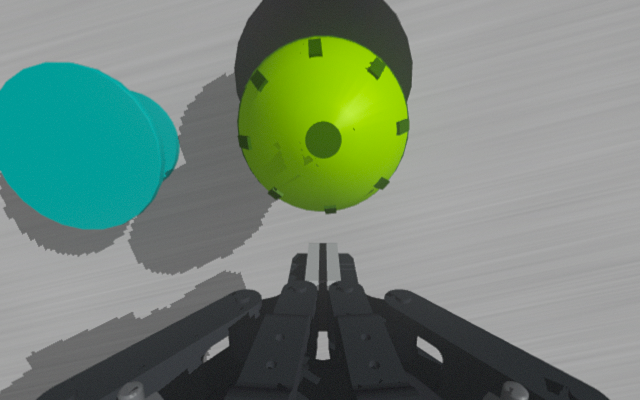

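The view shows the cup at (323,125) and the fingertips at (322,243), lined up, with a gap of about 14–18 mm. First I'll push slowly and stop short of the target.

carry_out(steps=[[0, 0, 0, 0.012, 0, 0, 1], [0, 0, 0, 0.024, 0, 0, 1], [0, 0, 0, 0.034, 0, 0, 1], [0, 0, 0, 0.04, 0, 0, 1], [0, 0, 0, 0.046, 0, 0, 1], [0, 0, 0, 0.052, 0, 0, 1], [0, 0, 0, 0.058, 0, 0, 1], [0, 0, 0, 0.064, 0, 0, 1], [0, 0, 0, 0.07, 0, 0, 1], [0, 0, 0, 0.076, 0, 0, 1], [0, 0, 0, 0.082, 0, 0, 1], [0, 0, 0, 0.088, 0, 0, 1], [0, 0, 0, 0.094, 0, 0, 1], [0, 0, 0, 0.1, 0, 0, 1], [0, 0, 0, 0.104, 0, 0, 1], [0, 0, 0, 0.104, 0, 0, 1]])

```text
clock: 5.0
eef_pos: [0.5793, -0.0856, 0.056]
tcp_rot: [-0.0, 0.119, 0.993, 0.0]
force: [0.4, -0.6, -0.7]
opening: 0.0002
grip_force: 0.0
```

Run:
```python
from h import *
C,im=look('w3')
e=bot.state()['eef_pos'];print(e)
c=measure(C,im,(320,180),False); print(np.linalg.norm(e[:2]-c))
measure(cam("top"),bot.read_camera("top"),None,False)
```

```text
[ 0.5794069  -0.085571    0.05604954]
cup (array([ 0.53773187, -0.075251  ]), np.float64(1.221419236083831), np.float64(34.10163924244712))
0.042933795387839785
cup (array([0.49875497, 0.27174976]), np.float64(1.43156880173494), np.float64(29.77936866139413))
```

Contact is confirmed at 43 mm from tool to cup axis. About 11.5 mm remains, so I'll push 10.5 mm, back off, rise and look.

carry_out(steps=[[0, 0, 0, 0.006, 0, 0, 1], [0, 0, 0, 0.012, 0, 0, 1], [0, 0, 0, 0.018, 0, 0, 1], [0, 0, 0, 0.024, 0, 0, 1], [0, 0, 0, 0.03, 0, 0, 1], [0, 0, 0, 0.036, 0, 0, 1], [0, 0, 0, 0.04, 0, 0, 1], [0, 0, 0, 0.042, 0, 0, 1], [0, 0, 0, 0.042, 0, 0, 1], [0, 0, 0, 0.03, 0, 0, 1], [0, 0, 0, 0, 0, 0, 1], [0, 0, 0, -0.08, 0, 0, 1], [0, 0, 0, -0.08, 0, -0.15, 1], [0, 0, 0, -0.08, 0, -0.35, 1], [0, 0, 0, -0.08, 0, -0.55, 1], [0, 0, 0, -0.08, 0, -0.58, 1], [0, 0, 0, -0.08, 0, -0.58, 1], [0, 0, 0, -0.08, 0, -0.58, 1]])

```text
clock: 6.9
eef_pos: [0.5986, -0.0903, 0.2001]
tcp_rot: [-0.001, 0.119, 0.993, 0.0]
force: [-0.4, 0.1, -0.5]
opening: 0.0
grip_force: 0.0
```

Run:
```python
from h import *
C,im=look('w4')
print(bot.state()['eef_pos'])
measure(C,im)
```

```text
[ 0.59832265 -0.09019539  0.19950565]
cup (array([ 0.52769061, -0.07390327]), np.float64(0.5002254575645071), np.float64(32.50932197873321))
plate 125 (array([ 0.52588521, -0.07293543]), np.float64(0.31869444407358477), np.float64(27.237614089055658))
offset mm [ 1.8 -1. ]
```

View pics/w4.png

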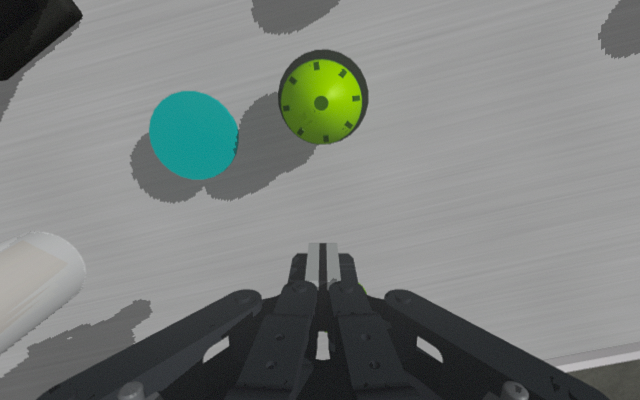

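The cup is near the middle, with its centre at (321,102) and the plate's upper rim at row 49. The lower margin looks thin, so I'll check it enlarged.

Run:
```python
from h import *
im=cv2.imread("pics/w4.png"); C=cam("wrist")
S=6;x0,y0=260,35
o=cv2.resize(im[y0:y0+100+25,x0:x0+125],None,fx=S*.8,fy=S*.8,interpolation=cv2.INTER_CUBIC); k=S*.8
o=cv2.convertScaleAbs(o,alpha=1.6)
t=np.linspace(0,2*np.pi,200)
for c,r,z,col in(((.52589,-.07294),.04,.045,(0,0,255)),((.52769,-.0739),.032,.0695,(255,0,0))):
    P=np.c_[c[0]+r*np.cos(t),c[1]+r*np.sin(t),0*t+z]
    cv2.polylines(o,[((proj(C,P)-(x0,y0)+.5)*k).astype(np.int32)],True,col,1)
cv2.imwrite("pics/crop4.png",o)
```

```text
(no output)
```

View pics/crop4.png

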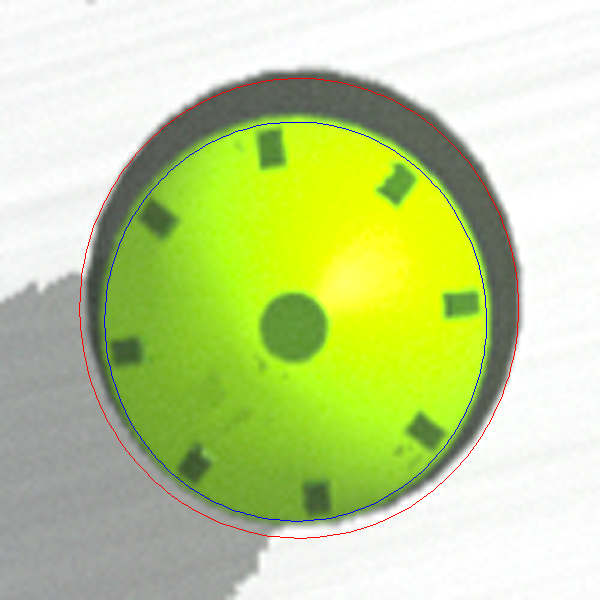

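The overlay shows the plate fit is biased: the true plate edge sits about 3 mm higher and to the right. I'll refit with a free radius.

```bash
cat >> h.py <<'E'
def fitfree(w):
    o=least_squares(lambda p:np.hypot(w[:,0]-p[0],w[:,1]-p[1])-p[2],[*w.mean(0),.035],loss="cauchy",f_scale=.0004); return o.x
def measure2(C,im,px,R0=75):
    px=np.array(px); g=green(im); c=min(blobs(g,300),key=lambda c:np.linalg.norm(c.mean(0)-px))
    hull=lambda c:cv2.convexHull(c)[:,0]
    cup=fitfree(on_plane(C,c,.0695)); cc=c.mean(0)
    v=cv2.GaussianBlur(im,(3,3),0).max(2).astype(float); pts=[]; rad=np.sqrt(cv2.contourArea(c)/np.pi)
    for a in np.linspace(0,2*np.pi,240,endpoint=False):  # first dark->bright step outward of the cup
        rr=np.arange(rad+2,rad*1.6,.5); xy=cc+np.outer(rr,(np.cos(a),np.sin(a)))
        p=cv2.remap(v.astype(np.float32),xy[:,0].astype(np.float32)[None],xy[:,1].astype(np.float32)[None],1)[0]
        if (p[2:5]<70).all() and (p>82).any(): 
            pts.append(xy[np.argmax(p>72)])
    pl=fitfree(on_plane(C,np.array(pts),.045))
    print("cup",(cup*1e3).round(1),"plate",len(pts),(pl*1e3).round(1),"offset mm",((cup-pl)[:2]*1e3).round(1)); return cup,pl
E
python3 - <<'E'
from h import *
C,im=cam("wrist"),cv2.imread("pics/w4.png")
print(im.max(2)[80:100:1,270:284].tolist()[0], im.max(2)[130,255:285])
measure2(C,im,(321,102))
C1=np.load("pics/w1.npy",allow_pickle=True).item(); measure2(C1,cv2.imread("pics/w1.png"),(322,109))
E
```

```text
[153, 154, 154, 154, 155, 156, 154, 155, 157, 154, 114, 60, 55, 55] [101  99  99 100  98  98  99  98  98 101 100 101  99  98  95  98  98 100
  99  98  98 102  99 100 100  99 100 100 100 100]
cup [527.4 -73.7  32.5] plate 98 [524.3 -71.9  38.8] offset mm [ 3.1 -1.9]
cup [544.3 -76.8  32.4] plate 53 [525.2 -72.2  39. ] offset mm [19.1 -4.6]
```

The offset is about (3.1, −1.9) mm, inside tolerance, but one more light tap along yaw 150° will give margin.

```bash
python3 -c "
from h import *
move((.5790,-.1037,.056),150)"
```

```text
clock 6.95 at [ 0.5983 -0.0902  0.1995] turn [-0.001 -0.005  0.543] shift [ 0.0609 -0.0708  0.5742]
```

carry_out(steps=[[0, 0, 0.27, 0.06, -0.07, 0, 1], [0, 0, 0.54, 0.06, -0.07, 0, 1], [0, 0, 0.54, 0.06, -0.07, 0.1, 1], [0, 0, 0.54, 0.06, -0.07, 0.25, 1], [0, 0, 0.54, 0.06, -0.07, 0.4, 1], [0, 0, 0.54, 0.06, -0.07, 0.52, 1], [0, 0, 0.54, 0.06, -0.07, 0.574, 1], [0, 0, 0.54, 0.06, -0.07, 0.574, 1], [0, 0, 0.54, 0.06, -0.07, 0.574, 1]])

```text
clock: 7.85
eef_pos: [0.5805, -0.1039, 0.058]
tcp_rot: [0.0, 0.258, 0.966, -0.0]
force: [0.0, 0.1, -0.1]
opening: 0.0
grip_force: 0.0
```

```bash
python3 -c "
from h import *
move((.5611,-.0934,.056),150)"
```

```text
clock 7.85 at [ 0.5805 -0.1039  0.058 ] turn [-0.     0.     0.003] shift [ 0.088  -0.0023  0.0078]
```

carry_out(steps=[[0, 0, 0, 0.015, 0, 0, 1], [0, 0, 0, 0.03, 0, 0, 1], [0, 0, 0, 0.042, 0, 0, 1], [0, 0, 0, 0.05, 0, 0, 1], [0, 0, 0, 0.056, 0, 0, 1], [0, 0, 0, 0.062, 0, 0, 1], [0, 0, 0, 0.068, 0, 0, 1], [0, 0, 0, 0.074, 0, 0, 1], [0, 0, 0, 0.079, 0, 0, 1], [0, 0, 0, 0.083, 0, 0, 1], [0, 0, 0, 0.083, 0, 0, 1], [0, 0, 0, 0.07, 0, 0, 1], [0, 0, 0, 0.03, 0, 0, 1], [0, 0, 0, -0.06, 0, 0, 1], [0, 0, 0, -0.06, 0, -0.15, 1], [0, 0, 0, -0.06, 0, -0.35, 1], [0, 0, 0, -0.06, 0, -0.55, 1], [0, 0, 0, -0.06, 0, -0.58, 1], [0, 0, 0, -0.06, 0, -0.58, 1], [0, 0, 0, -0.06, 0, -0.58, 1]])

```text
clock: 9.85
eef_pos: [0.593, -0.1113, 0.2016]
tcp_rot: [-0.001, 0.258, 0.966, 0.0]
force: [-0.7, -0.0, -0.2]
opening: 0.0001
grip_force: 0.0
```

Run:
```python
from h import *
C,im=look('w5')
p=proj(C,(.526,-.073,.06))[0]; print(p)
cup,pl=measure2(C,im,p)
x0,y0=(p-62).astype(int); x0=max(x0,0);y0=max(y0,0)
o=cv2.convertScaleAbs(cv2.resize(im[y0:y0+125,x0:x0+125],None,fx=4.8,fy=4.8,interpolation=cv2.INTER_CUBIC),alpha=1.6)
t=np.linspace(0,2*np.pi,200)
for c,z,col in((pl,.045,(0,0,255)),(cup,.0695,(255,0,0))):
    P=np.c_[c[0]+c[2]*np.cos(t),c[1]+c[2]*np.sin(t),0*t+z]
    cv2.polylines(o,[((proj(C,P)-(x0,y0)+.5)*4.8).astype(np.int32)],True,col,1)
cv2.imwrite("pics/crop5.png",o)
```

```text
[321.78333503  96.9816698 ]
cup [525.1 -72.3  32.6] plate 103 [525.7 -73.4  37.9] offset mm [-0.7  1. ]
```

View pics/crop5.png

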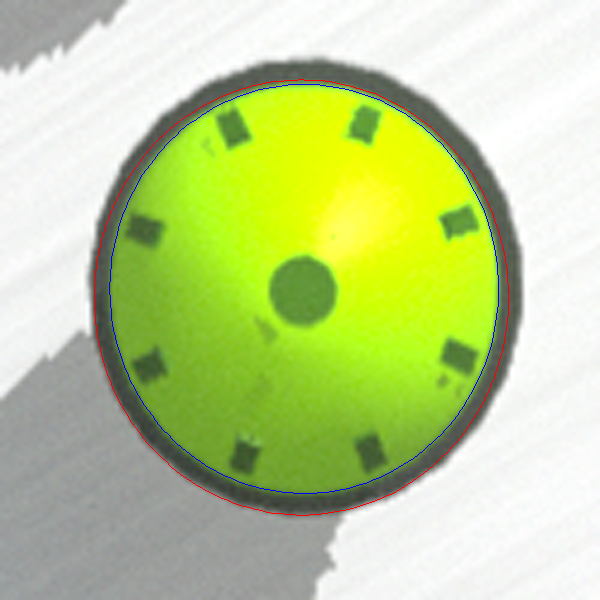

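The cup's extents centre at (303,289) in the crop and the plate's at (307,285), about 1 mm apart. The margin is even all round and the hand is clear.

```bash
python3 -c "
from cell import bot
print(bot.hand_in())"
```

```text
the job is handed in; nothing more can be done
None
```

The job is handed in after about 10 s of robot time: the sample cup stands upright on the black stand, about 1 mm off centre in the last wrist-camera measurement, with the hand clear; I did not re-measure the other things on the cart, and the hand-in returned no verdict.

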